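# Fit the probe holder on the bent stand rod and index it on its stop

## Task

Thread the probe holder, right way up, onto the leaning end of the bent support rod and slide it under control, without forcing or dropping it, round the bend and down the upright. Then feel for the red locating pin by turning the holder until its notch drops over the pin, so that it sits flush and level on the black stop collar, and let go. Leave the other glassware and tools where they are.

Things in the scene. Friction and masses are not known exactly. Their poses are not given: they have to be found in the camera images.
- holder_hole (a point): Loose probe holder, 0.18 to 0.29 kg: aluminium boss (round, 48 mm across, 28 mm high, 16 mm through bore) joined by a 16 mm wide arm to an orange grip block. Point: centre of the bore, 14 mm above the underside. Axes: z along the bore, up when right way up (as it starts, standing flat on the table); x along the arm from bore to block.
- holder_grip (a point): Where to grip: in the holder's orange block, 68 mm from the bore axis along the holder's +x and 33 mm above its underside (19 mm above holder_hole). The block is 30 mm along x, 16 mm across y (pinch it across y), 50 mm tall from the underside. Axes as holder_hole. At 68 mm the rod can pass beside the gripper's body.
- holder_notch (a point): Middle of the holder's notch: 11 mm wide, 12 mm deep, in the boss's underside below the arm (its +x side), running from the bore to the outside. Point 16 mm from the bore axis, 6 mm above the underside. Axes as holder_hole.
- stand: Fixed stand: blue base plate 140 x 100 x 15 mm and a bent 12 mm steel rod. Origin: centre of the base's underside, z up. The rod rises over the origin, bends towards the stand's -x (roughly towards the robot) on a 60 mm axis radius until it leans 35 degrees from vertical, then runs straight for 70 mm to a rounded tip. The rod lies in the stand's x-z plane.
- rod_tip (a point): Very end of the rod's leaning part, on its axis, 227 mm above the table and 51 mm to the stand's -x of the upright. Axes as the stand (not along the rod).
- rod_lean_mid (a point): On the rod's axis, half-way along the straight leaning part, 35 mm from the tip. Axes as the stand.
- bend_top (a point): On the rod's axis where the straight leaning part ends and the bend begins, 70 mm from the tip. Axes as the stand.
- bend_bottom (a point): On the rod's axis where the bend ends and the vertical part begins, 135 mm above the table. Axes as the stand.
- seat (a point): On the rod's axis at the top face of the black stop collar (48 mm across), 55 mm above the table; the holder's underside must come down to here. Axes as the stand. If its notch is not over the red pin the holder rides on the pin, 9 mm too high; with its arm pointing the way the pin lies (within about 6 degrees) it drops.
- pin_zero (a point): Where the red locating pin would stand at angle 0: on the collar's top face, 17 mm from the rod's axis to the stand's -y. The round-topped pin is 7 mm across and 9 mm high. Its true angle is not reported: somewhere from 0 to 0.8 rad about the upright, anticlockwise from above (from the stand's -y towards its +x). The collar is clamped and stays put.
- dish: Bystander, leave alone: closed petri dish, 90 mm across, 14 mm high; it shares two places with the holder. Origin at the centre of its underside.
- dropper1: Bystander, leave alone: amber dropper bottle, 42 mm across, 85 mm tall. Origin at the centre of its underside.
- dropper2: Bystander, leave alone: amber dropper bottle, 42 mm across, 85 mm tall. Origin at the centre of its underside.
- beaker: Bystander, leave alone: glass beaker, 72 mm across, 90 mm tall. Origin at the centre of its underside.
- spatula: Bystander, leave alone: spoon-shaped spatula, 160 mm long, lying flat; handle towards its -x. Origin at the centre of its underside.
- washbottle: Bystander, leave alone: white wash bottle with a red cap, 66 mm across, 170 mm tall. Origin at the centre of its underside.
Mind the look-alikes: they are no part of the job. Leave any yellow look-alike of the part that bears holder_hole alone.

How it is judged:
By the outcome, as a careful person would: the job done as asked, in the order asked, and still so for the second after the job is handed in, with the robot touching nothing.
It also fails if it takes over 61 s, if anything falls off the work surface, if the arm or the gripper's body presses on something with over 40 N, if the wrist force passes 120 N, or if a joint passes its speed limit or range.

## Robot

A 6-joint arm with a two-finger parallel gripper is mounted at the origin on the work surface. World frame = base frame: x ahead of the robot, y to its left, z up, the work surface at z = 0. Lengths are in m, angles in rad, forces in N, time in s.
With the tool pointing down it reaches from about 0.35 to 0.775 m from the base axis. Payload 5.5 kg.
Tool frame: the origin (TCP) lies at the very end of the fingers, on their centre line; the grasp point (between the pads) lies 19 mm behind it (env.grip_point_offset is the distance from the TCP to the grasp point, in m); z points along the fingers, y is the line along which they close (so a half turn about z gives the same grasp; the last joint's range is limited). The gripper opens to 85 mm and grips with 20 to 120 N. Pads are 22 mm wide; open, the fingers measure 114 mm over their backs; the gripper's body (76 mm by 85 mm) begins 54 mm behind the grasp point. The pads swing forward as they close: fully open they stand 13 mm farther back than shut.
Start: joints at [1.123, 0.313, 0.046, 1.304, 0, 1.431], TCP at [0.174, 0.548, 0.231] pointing down, gripper open.
Joint ranges: [-2.76, 2.76], [-0.86, 1.69], [-1.03, 1.26], [-2.2, 2.34], [-1.47, 1.5], [-3.14, 3.14]. Speed limits (rad/s): [2.57, 2.57, 3.14, 3.14, 3.14, 3.14].

## Interface

Orientations are given as a unit quaternion [w, x, y, z].
In Python, from workcell import sensors, imaging, workorder, env gives the robot as it stands.
- The arm moves only by the shell command python3 -m handwheel 'ROWS' [FORCE]. ROWS is JSON, a list of rows, each a list of 5 numbers: the shift along the tool's x, y, z in mm, then the turn about the tool's z in rad, then the opening, from 0 (shut) to 1 (fully open). A call has 1 to 8 rows; each row is the pose to reach, as a shift and turn from the pose commanded when the call began, along the tool's axes at that moment; what a row does not reach only later rows make up. A row lasts 1/10 s, in which the tool goes at most 50 mm and 8.59 degrees, less where a joint would pass 70% of its speed; a pose out of reach is approached as far as the arm can. A call with a gripper value outside its range is refused whole. The fingers move at their own pace and stop on an object; FORCE is the grip in N (left out, the last holds). Time passes only in rows, so rows that repeat a pose let the fingers close. It gives the time, the measured TCP pose, the force, the opening and the grip force at its end, in the units of the state.
- sensors.get_state(): the state, without advancing time (a new reading comes with each control period).
- imaging.read_camera(name): name is "scene" or "top" or "wrist"; returns a dict with "color" (420x560x3 uint8, blue, green, red), "z_map" (420x560 float32, m along the optical axis (not along the pixel's ray), 0 where there is no reading), "fx", "fy", "cx", "cy" (pixels), "k1" (the pictures are not rectified: a ray, as slopes to the right and down, at radius r is drawn at 1 + k1 r^2 times it, then the intrinsics apply), "xyz" and "rotation" of the camera in the world. Camera axes: x right, y down, z forward; pixel columns grow to the right and rows downward; lengths in m; the calibration is good to about 2 mm. A picture is of the moment at which its call begins.
- workorder.hand_in(): hands the job in; it is judged then, once.
The state is a dict: "clock": time; "joint_pos": joint angles; "qvel": joint speeds; "tau": joint torques, N m; "tcp_pos": TCP position; "orientation": TCP orientation; "wrist_force": force on the tool from outside, world axes, zero at the start; "ft_torque": the same for the moment, N m; "finger_gap": finger opening in m; "grip_force": force on a finger pad.
Only numpy, scipy, OpenCV 4.12 (cv2) and the standard library are available. Lean on these libraries where they do the work, as an engineer would, in place of code of your own. Each camera call takes 0.05 s, during which the arm holds its last target. There are 200 camera calls.

## Working session

There is one attempt and no reset: what is moved stays moved. The work goes in short steps, Python scripts to look and compute and a shell command to move; the robot and the scene stay as the last step left them, time stands still between calls to the robot, and variables do not carry over. Pictures are saved under pics/ and viewed, at most 10 in all, crops included, and the job is handed in when it is done.

```bash
ls; mkdir -p pics
cat > h.py <<'E'
import numpy as np, cv2
from scipy.spatial.transform import Rotation as R
from workcell import sensors, imaging, workorder, env
def rot(c):
    r=np.array(c["rotation"],float)
    return r if r.shape==(3,3) else R.from_quat(r[[1,2,3,0]]).as_matrix()
def ray(c,u,v):
    xd=np.array([(u-c["cx"])/c["fx"],(v-c["cy"])/c["fy"]]); x=xd.copy()
    for _ in range(20): x=xd/(1+c["k1"]*(x@x))
    return rot(c)@np.array([x[0],x[1],1.])
def onplane(c,u,v,z):
    d=ray(c,u,v); o=np.array(c["xyz"]); return o+d*(z-o[2])/d[2]
def depth(c,u,v):
    return np.array(c["xyz"])+ray(c,u,v)*c["z_map"][int(round(v)),int(round(u))]
def proj(c,p):
    q=rot(c).T@(np.array(p)-np.array(c["xyz"])); x=q[:2]/q[2]; x=x*(1+c["k1"]*(x@x))
    return np.array([x[0]*c["fx"]+c["cx"],x[1]*c["fy"]+c["cy"]])
E
python3 - <<'E'
from h import *
import pickle
for n in ["scene","top"]:
    c=imaging.read_camera(n); pickle.dump(c,open(n+".pkl","wb")); cv2.imwrite(f"pics/{n}1.png",c["color"])
    print(n,{k:c[k] for k in c if k not in("color","z_map")})
print(sensors.get_state(), env.grip_point_offset)
E
```

```text
pics
scene {'fx': 526.8952964888778, 'fy': 526.8952964888778, 'cx': 284.55795297487373, 'cy': 205.5700585763825, 'k1': -0.10341786061735894, 'xyz': array([1.12708345, 0.54840417, 1.21682301]), 'rotation': array([-0.13213304,  0.37619291,  0.87053252, -0.28843176])}
top {'fx': 418.90001149459175, 'fy': 418.90001149459175, 'cx': 287.57715375602027, 'cy': 215.4081665696246, 'k1': -0.12822192471301164, 'xyz': array([0.3669206 , 0.00684546, 1.15272951]), 'rotation': array([-0.05545986,  0.71136432, -0.6980803 ,  0.05974021])}
{'clock': 0.1, 'joint_pos': array([1.12338357e+00, 3.13916268e-01, 4.51022637e-02, 1.30359910e+00,
       3.04011219e-05, 1.43117734e+00]), 'qvel': array([-0.00013602, -0.00292118,  0.00297164, -0.00051851, -0.00070892,
       -0.00015321]), 'tau': array([ 3.26614565e-03, -4.81724417e+01,  2.99243653e+01,  1.26302280e-02,
       -1.06988759e-04,  4.19947298e-06]), 'tcp_pos': array([0.17401498, 0.5475656 , 0.23050714]), 'orientation': array([-2.48432884e-04,  1.53290078e-01,  9.88180904e-01, -7.69417495e-04]), 'wrist_force': array([-0.81846205,  0.63590828,  0.35210438]), 'ft_torque': array([ 0.06276151, -0.01655012, -0.00622041]), 'grip_force': 0.0, 'finger_gap': 0.08535177688959215} 0.0187
```

View pics/scene1.png

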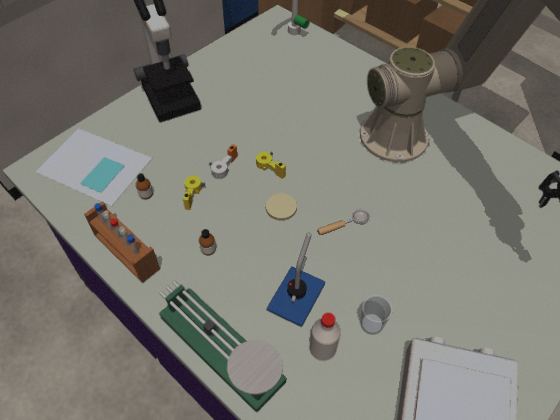

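View pics/top1.png

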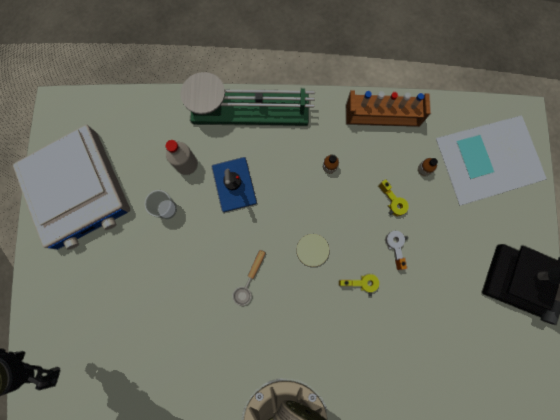

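Candidates for the holder are:
- silver boss with an orange block: scene (219,168)/(232,152), top (396,239)/(402,264)
- yellow look-alike: scene (264,160), top (370,283)
- yellow look-alike: scene (193,184), top (399,205)

The silver and orange one fits the aluminium and orange description. The stand's blue base is at scene (297,295) and top (235,184). I'll confirm with a crop and measure.

Run:
```python
from h import *
import pickle
S=pickle.load(open("scene.pkl","rb"));T=pickle.load(open("top.pkl","rb"))
a=cv2.resize(S["color"][120:220,170:300],None,fx=3,fy=3,interpolation=cv2.INTER_CUBIC)
b=cv2.resize(S["color"][220:330,255:345],None,fx=4,fy=4,interpolation=cv2.INTER_CUBIC)
im=np.zeros((440,390+360,3),np.uint8); im[:300,:390]=a; im[:440,390:]=b
cv2.imwrite("pics/crop1.png",im)
def mask(c,lo,hi,box):
    h=cv2.cvtColor(c["color"],cv2.COLOR_BGR2HSV); m=cv2.inRange(h,lo,hi); k=np.zeros_like(m); x0,y0,x1,y1=box; k[y0:y1,x0:x1]=m[y0:y1,x0:x1]; return k
for n,c,bb,ob in(("S",S,(255,255,345,335),(222,140,245,165)),("T",T,(205,150,265,215),(390,252,412,275))):
    m=mask(c,(105,120,40),(125,255,255),bb); p=cv2.findNonZero(m); r=cv2.minAreaRect(p); print(n,"base",r)
    for q in cv2.boxPoints(r): print(onplane(c,*q,.015).round(4))
    m=mask(c,(3,130,60),(17,255,255),ob); p=cv2.findNonZero(m); r=cv2.minAreaRect(p); u=r[0]; print(n,"orange",r,onplane(c,*u,.05).round(4),depth(c,*u).round(4))
    bz=(219,168) if n=="S" else (396,239)
    print("boss", onplane(c,*bz,.028).round(4), depth(c,*bz).round(4))
# rod silhouette from depth, points above base
for n,c,bb in(("S",S,(280,225,325,300)),("T",T,(215,160,260,200))):
    P=[]
    for v in range(bb[1],bb[3]):
        for u in range(bb[0],bb[2]):
            if c["z_map"][v,u]>0:
                p=depth(c,u,v)
                if p[2]>.065: P.append(p)
    P=np.array(P); print(n,len(P))
    for z in np.arange(.06,.24,.02):
        k=(P[:,2]>z)&(P[:,2]<z+.02)
        if k.sum(): print(z.round(2),k.sum(),P[k].mean(0).round(4))
```

```text
S base ((295.5708923339844, 295.3044738769531), (38.70588302612305, 51.05882263183594), 28.07248878479004)
[0.7212 0.1296 0.015 ]
[0.584  0.0847 0.015 ]
[0.5635 0.1859 0.015 ]
[0.6991 0.2244 0.015 ]
S orange ((232.0, 153.0), (16.0, 8.0), 90.0) [ 0.4383 -0.2889  0.05  ] [ 0.4349 -0.293   0.0443]
boss [ 0.4939 -0.2887  0.028 ] [ 0.4834 -0.3025  0.0084]
T base ((233.676513671875, 184.20590209960938), (47.2944450378418, 34.68259048461914), 75.96376037597656)
[0.6928 0.2199 0.015 ]
[0.7189 0.1257 0.015 ]
[0.5875 0.089  0.015 ]
[0.5621 0.1814 0.015 ]
T orange ((400.7353515625, 263.94122314453125), (10.429031372070312, 9.216353416442871), 75.96376037597656) [ 0.4238 -0.3007  0.05  ] [ 0.4237 -0.3001  0.0523]
boss [ 0.4927 -0.295   0.028 ] [ 0.496  -0.303  -0.0017]
S 290
0.06 16 [0.6457 0.1554 0.0712]
0.08 20 [0.6444 0.1597 0.0893]
0.1 21 [0.6448 0.1586 0.1094]
0.12 23 [0.6445 0.1591 0.1297]
0.14 31 [0.6424 0.158  0.1511]
0.16 44 [0.6348 0.1553 0.1713]
0.18 53 [0.6222 0.1523 0.1904]
0.2 51 [0.609  0.1486 0.2102]
0.22 31 [0.5991 0.1455 0.2261]
T 99
0.06 6 [0.6395 0.1502 0.0707]
0.08 8 [0.6378 0.1523 0.0884]
0.1 5 [0.6389 0.1509 0.1095]
0.12 4 [0.6395 0.1506 0.13  ]
0.14 3 [0.6406 0.1506 0.153 ]
0.16 12 [0.6353 0.1532 0.1719]
0.18 18 [0.6229 0.1501 0.1895]
0.2 19 [0.6096 0.1451 0.2092]
0.22 24 [0.5957 0.1425 0.2254]
```

View pics/crop1.png

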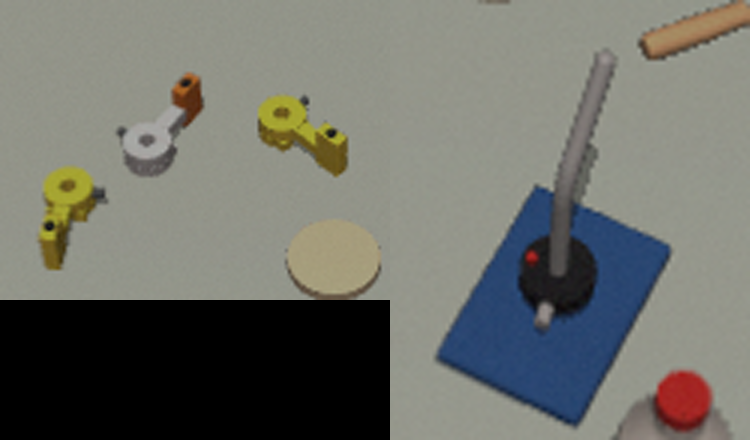

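The crop confirms it: silver boss with an orange block at crop (148,145)/(187,95), and only the two others are yellow. The red pin shows at crop (531,257), which is scene (290.3,284.3). The tool always stays pointing down, so the holder has to pivot about the pinch axis. I'll approach with the tool's -x along the holder's +x.

```bash
cat > go.py <<'E'
# python3 go.py x y z theta_deg : prints rows numbers to reach world TCP pose from now
import sys; from h import *
def tf():
    s=sensors.get_state(); q=np.array(s["orientation"]); M=R.from_quat(q[[1,2,3,0]]).as_matrix(); return s,M
if __name__=="__main__":
    s,M=tf(); t=[float(a) for a in sys.argv[1:]]
    th=np.degrees(np.arctan2(M[1,0],M[0,0])); d=M.T@(np.array(t[:3])-s["tcp_pos"])
    print("rows",(d*1000).round(1),"turn",round(-np.radians(t[3]-th),3),"| th",th.round(1),"tcp",s["tcp_pos"].round(4),"q",s["joint_pos"].round(2),"t",s["clock"])
E
python3 - <<'E'
from h import *
import pickle
S=pickle.load(open("scene.pkl","rb"))
p=onplane(S,290.25,284.25,.062); print("pin",p, np.degrees(np.arctan2(p[1]-.155,p[0]-.641)), np.hypot(p[1]-.155,p[0]-.641))
E
python3 -m handwheel '[[-268,-228,-20,1.2,0.5],[-268,-228,-20,1.2,0.5],[-268,-228,-20,1.2,0.5],[-268,-228,-20,1.2,0.5],[-268,-228,-20,1.2,0.5],[-268,-228,-20,1.2,0.5],[-268,-228,-20,1.2,0.5],[-268,-228,-20,1.2,0.5]]'
python3 go.py .40 -.29 .24 7
```

```text
pin [0.64905956 0.14235929 0.062     ] -57.47890363258813 0.014991467517436612
clock: 0.9
tcp_pos: [0.3633, 0.2452, 0.2514]
orientation: [0.001, 0.69, 0.724, -0.0]
wrist_force: [-0.2, 1.6, -0.4]
finger_gap: 0.0427
grip_force: 0.0
rows [-536.3   10.5   12.1] turn 1.497 | th 92.8 tcp [0.3633 0.2452 0.2514] q [ 0.41  0.04 -0.24  1.29 -0.    1.93] t 0.9
```

```bash
python3 -m handwheel '[[-400,8,10,1.1,0.5],[-400,8,10,1.1,0.5],[-400,8,10,1.1,0.5],[-400,8,10,1.1,0.5],[-400,8,10,1.1,0.5],[-400,8,10,1.1,0.5],[-400,8,10,1.1,0.5],[-400,8,10,1.1,0.5]]' | head -2
python3 go.py .41 -.29 .19 7
```

```text
clock: 1.7
tcp_pos: [0.3932, -0.151, 0.2411]
rows [-55.6 128.5  51.1] turn 0.407 | th 30.3 tcp [ 0.3932 -0.151   0.2411] q [-0.56  0.01 -0.29  1.27  0.    2.05] t 1.7
```

```bash
python3 -m handwheel '[[-56,128,30,0.4,0.5],[-56,128,30,0.4,0.5],[-56,128,30,0.4,0.5],[-56,128,30,0.4,0.5],[-56,128,30,0.4,0.5],[-56,128,30,0.4,0.5]]' | head -2
python3 - <<'E'
from h import *
import pickle
c=imaging.read_camera("wrist"); pickle.dump(c,open("w1.pkl","wb")); cv2.imwrite("pics/w1.png",c["color"]); print(c["xyz"],rot(c).round(2),c["fx"])
E
```

```text
clock: 2.3
tcp_pos: [0.4103, -0.2866, 0.2112]
[ 0.49397175 -0.27569074  0.35371866] [[ 0.13 -0.94 -0.32]
 [-0.99 -0.13 -0.04]
 [-0.    0.33 -0.95]] 296.47033806443153
```

View pics/w1.png

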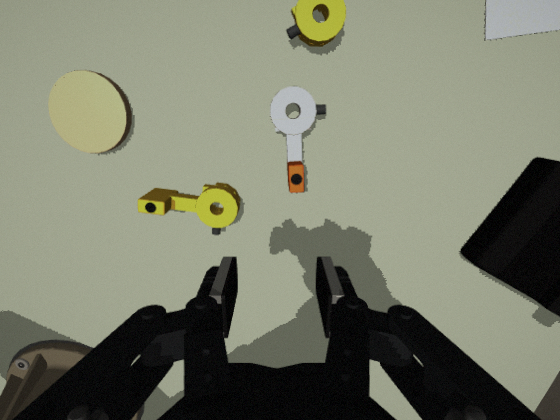

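The wrist view shows the silver holder: bore at (293,111), black dot on top of the orange block at (296,179). The nearest yellow boss ends at x≈238, clear of the left finger. Next I triangulate heights using the top view.

```bash
python3 - <<'E'
from h import *
import pickle
T=pickle.load(open("top.pkl","rb"));W=pickle.load(open("w1.pkl","rb"))
def tri(a,b):
    A=np.zeros((3,3));y=np.zeros(3)
    for c,uv in(a,b):
        d=ray(c,*uv);d/=np.linalg.norm(d);Q=np.eye(3)-np.outer(d,d);A+=Q;y+=Q@np.array(c["xyz"])
    return np.linalg.solve(A,y)
print("bore tri",tri((T,(396,239.5)),(W,(293,111))),"block tri",tri((T,(402,264)),(W,(296.5,179))))
h=cv2.cvtColor(W["color"],cv2.COLOR_BGR2HSV)
k=np.zeros(h.shape[:2],np.uint8);k[150:200,280:315]=cv2.inRange(h,(3,130,140),(17,255,255))[150:200,280:315]
print(cv2.minAreaRect(cv2.findNonZero(k)), cv2.boundingRect(k))
b=onplane(W,293,111,.028);g=onplane(W,296.5,179,.05);print("W plane",b,g,np.hypot(*(g-b)[:2]),np.degrees(np.arctan2(*(g-b)[1::-1])), depth(W,296,170),depth(W,275,105),depth(W,293,145))
E
python3 go.py .425 -.30 .1 7
```

```text
bore tri [ 0.49151861 -0.29311503  0.03329867] block tri [ 0.42404276 -0.30636299  0.04243491]
((296.0, 178.5), (27.0, 14.0), 90.0) (289, 165, 15, 28)
W plane [ 0.49231889 -0.29295027  0.028     ] [ 0.42568332 -0.30570155  0.05      ] 0.06784462506584868 -169.16692974851136 [ 0.43505177 -0.30370395  0.04999055] [ 0.49572009 -0.27346821  0.02708867] [ 0.45740782 -0.29831643  0.0272799 ]
rows [ 12.6  15.5 111.5] turn 0.013 | th 7.8 tcp [ 0.4105 -0.2864  0.2115] q [-0.77  0.18 -0.18  1.21  0.    2.24] t 2.35
```

```bash
python3 go.py .4255 -.3058 .014 10.8
python3 -m handwheel '[[12,21,80,-0.05,0.5],[12,21,80,-0.05,0.5],[12,21,80,-0.05,0.5],[12,21,140,-0.05,0.5],[12,21,170,-0.05,0.5],[12,21,197,-0.05,0.5],[12,21,197,-0.05,0.5]]' | head -4
python3 go.py .4255 -.3058 .014 10.8
```

```text
rows [ 12.3  21.3 197.5] turn -0.053 | th 7.8 tcp [ 0.4105 -0.2864  0.2115] q [-0.77  0.18 -0.18  1.21  0.    2.24] t 2.35
clock: 3.05
tcp_pos: [0.4237, -0.3041, 0.0128]
orientation: [-0.002, 0.996, 0.093, -0.002]
wrist_force: [-0.4, -0.3, 1.2]
rows [ 1.5  2.  -1.2] turn -0.003 | th 10.6 tcp [ 0.4237 -0.3041  0.0128] q [-0.78  0.39 -0.43  0.76  0.    2.18] t 3.05
```

Now I grip lightly, lift and see whether the boss droops.

```bash
python3 -m handwheel '[[1,2,-1,0,0],[1,2,-1,0,0],[1,2,-1,0,0],[1,2,-1,0,0],[1,2,-1,0,0],[1,2,-1,0,0]]' 25
python3 -m handwheel '[[0,0,-20,0,0],[0,0,-50,0,0],[0,0,-80,0,0],[0,0,-120,0,0],[0,0,-140,0,0]]'
python3 - <<'E'
from h import *
import pickle
W=imaging.read_camera("wrist"); pickle.dump(W,open("w2.pkl","wb")); cv2.imwrite("pics/w2.png",W["color"])
print(sensors.get_state()["ft_torque"],sensors.get_state()["tcp_pos"])
E
```

```text
clock: 3.65
tcp_pos: [0.4286, -0.3098, 0.0182]
orientation: [0.002, 0.996, 0.092, 0.002]
wrist_force: [0.1, 2.0, 6.7]
finger_gap: 0.0161
grip_force: 25.1
clock: 4.15
tcp_pos: [0.4278, -0.3099, 0.16]
orientation: [0.002, 0.996, 0.092, 0.002]
wrist_force: [0.2, -0.3, -3.1]
finger_gap: 0.0154
grip_force: 24.9
[-0.10499753  0.04103737 -0.00500262] [ 0.42886694 -0.31084678  0.16242455]
```

View pics/w2.png

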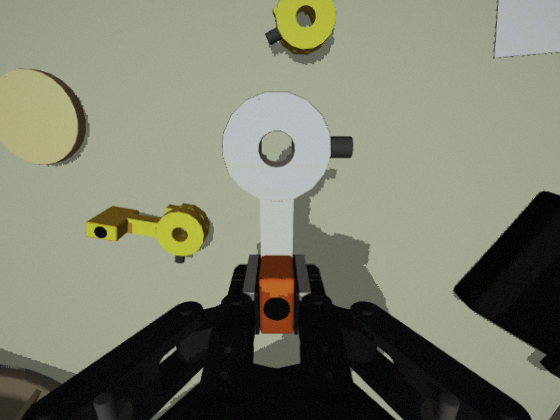

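```bash
cat > tilt.py <<'E'
from h import *; from go import tf
def tilt(W,verbose=True):
    s,M=tf(); Z=W["z_map"]; h=cv2.cvtColor(W["color"],cv2.COLOR_BGR2HSV)
    P=[]
    for v in range(40,300,3):
        for u in range(150,400,3):
            if Z[v,u]>0 and h[v,u,1]<60 and h[v,u,2]>130:
                p=M.T@(depth(W,u,v)-s["tcp_pos"])   # tool frame, m ; boss at -x? 
                if -.12<p[2]<.12 and abs(p[1])<.027 and abs(p[0])<.11 : P.append(p)
    P=np.array(P); 
    A=np.c_[P[:,0],P[:,1],np.ones(len(P))]; k=np.ones(len(P),bool)
    for _ in range(5):
        c=np.linalg.lstsq(A[k],P[k,2],rcond=None)[0]; k=abs(A@c-P[:,2])<.003
    print("n",k.sum(),"x range",P[k,0].min().round(3),P[k,0].max().round(3),"droop deg",np.degrees(np.arctan(c[0])).round(1),"roll",np.degrees(np.arctan(c[1])).round(1),"z at x=-.068/.068",(c[2]-.068*c[0]).round(4),(c[2]+.068*c[0]).round(4))
if __name__=="__main__":
    import pickle; W=imaging.read_camera("wrist"); pickle.dump(W,open("wl.pkl","wb")); tilt(W)
E
python3 tilt.py; python3 go.py .592 .14 .26 196.5
```

```text
n 1136 x range 0.013 0.091 droop deg -0.3 roll -0.0 z at x=-.068/.068 -0.0108 -0.0116
rows [ 243.5 -412.5 -101.8] turn -3.246 | th 10.5 tcp [ 0.4286 -0.3106  0.16  ] q [-0.78  0.25 -0.22  1.09 -0.    2.18] t 4.25
```

There is no droop at 25 N. I'll lower the holder so the table stops the boss at 35° (TCP z about 0.063), then ease the grip.

```bash
python3 -m handwheel '[[0,0,50,0,0],[0,0,80,0,0],[0,0,97,0,0],[0,0,97,0,0],[0,0,97,0,0]]' 20
python3 -m handwheel '[[0,0,0,0,0.16],[0,0,0,0,0.16]]' 20|tail -3
python3 tilt.py
```

```text
clock: 4.75
tcp_pos: [0.4262, -0.3082, 0.0578]
orientation: [-0.001, 0.996, 0.092, -0.001]
wrist_force: [0.1, -1.0, -1.6]
finger_gap: 0.0156
grip_force: 24.9
wrist_force: [1.1, -0.1, -2.4]
finger_gap: 0.0159
grip_force: 24.9Traceback (most recent call last):
  File "tilt.py", line 16, in <module>
    import pickle; W=imaging.read_camera("wrist"); pickle.dump(W,open("wl.pkl","wb")); tilt(W)
                                                                                       ~~~~^^^
  File "tilt.py", line 14, in tilt
    print("n",k.sum(),"x range",P[k,0].min().round(3),P[k,0].max().round(3),"droop deg",np.degrees(np.arctan(c[0])).round(1),"roll",np.degrees(np.arctan(c[1])).round(1),"z at x=-.068/.068",(c[2]-.068*c[0]).round(4),(c[2]+.068*c[0]).round(4))
                                ~~~~~~~~~~^^
    return umr_minimum(a, axis, None, out, keepdims, initial, where)
ValueError: zero-size array to reduction operation minimum which has no identity
```

```bash
sed -i 's/if -.12<p\[2\]<.12/if p[2]+.008<s["tcp_pos"][2]*1 and -.12<p[2]<.12/' tilt.py
python3 tilt.py
python3 -m handwheel '[[0,0,0,0,0.175],[0,0,0,0,0.175]]' 20|tail -3
python3 tilt.py
python3 -m handwheel '[[0,0,0,0,0.185],[0,0,0,0,0.185]]' 20|tail -3
python3 tilt.py
```

```text
n 1134 x range 0.013 0.091 droop deg -0.2 roll -0.1 z at x=-.068/.068 -0.0087 -0.0091
wrist_force: [-0.1, 0.6, -3.0]
finger_gap: 0.0151
grip_force: 24.9
n 1137 x range 0.013 0.091 droop deg -0.2 roll -0.0 z at x=-.068/.068 -0.0086 -0.0091
wrist_force: [0.7, 0.2, -2.9]
finger_gap: 0.016
grip_force: 10.8
n 1086 x range 0.012 0.09 droop deg 3.2 roll -0.0 z at x=-.068/.068 -0.0124 -0.0047
```

Easing the grip makes it pivot. I'll continue in small steps.

```bash
for i in 1 2; do python3 -m handwheel '[[0,0,0,0,0.186]]' 20|tail -1
python3 tilt.py;done
python3 -m handwheel '[[0,0,0,0,0.187],[0,0,0,0,0.187]]' 20|tail -1
python3 tilt.py
```

```text
grip_force: 6.1
n 800 x range 0.008 0.079 droop deg 21.1 roll -0.1 z at x=-.068/.068 -0.0324 0.0201
grip_force: 6.2
n 722 x range 0.006 0.074 droop deg 26.8 roll 0.0 z at x=-.068/.068 -0.0389 0.0299
grip_force: 1.6
n 722 x range 0.007 0.074 droop deg 26.9 roll 0.1 z at x=-.068/.068 -0.0391 0.0299
```

```bash
python3 -m handwheel '[[0,0,0,0,0.1],[0,0,0,0,0.1],[0,0,-12,0,0.1],[0,0,-12,0,0.1],[0,0,-12,0,0.186],[0,0,-12,0,0.186]]' 20|tail -1
python3 tilt.py
python3 -m handwheel '[[0,0,0,0,0.187],[0,0,0,0,0.187]]' 20
python3 tilt.py
```

```text
grip_force: 5.9
n 566 x range 0.009 0.064 droop deg 37.2 roll -0.0 z at x=-.068/.068 -0.0536 0.0498
clock: 6.95
tcp_pos: [0.4266, -0.3087, 0.0704]
orientation: [0.0, 0.996, 0.092, 0.0]
wrist_force: [-1.1, -0.4, 1.9]
finger_gap: 0.0161
grip_force: 1.8
n 554 x range 0.007 0.062 droop deg 38.7 roll 0.1 z at x=-.068/.068 -0.0558 0.0533
```

```bash
python3 -m handwheel '[[0,0,2,0,0.186],[0,0,4,0,0.186],[0,0,4,0,0.186],[0,0,4,0,0.1],[0,0,4,0,0],[0,0,4,0,0],[0,0,4,0,0]]' 30|tail -1
python3 tilt.py
python3 -m handwheel '[[0,0,-40,0,0],[0,0,-90,0,0],[0,0,-140,0,0],[0,0,-190,0,0],[0,0,-230,0,0],[0,0,-250,0,0],[0,0,-250,0,0]]'
python3 tilt.py; python3 go.py .592 .14 .32 196.5
```

```text
grip_force: 29.8
n 574 x range 0.006 0.06 droop deg 37.0 roll 0.2 z at x=-.068/.068 -0.0536 0.049
clock: 8.45
tcp_pos: [0.4282, -0.3097, 0.3191]
orientation: [0.002, 0.996, 0.092, 0.002]
wrist_force: [-0.2, -0.9, -3.7]
finger_gap: 0.0157
grip_force: 30.6
n 581 x range 0.005 0.061 droop deg 37.0 roll -0.1 z at x=-.068/.068 -0.0565 0.046
rows [ 243.9 -411.4   -3.6] turn -3.246 | th 10.5 tcp [ 0.4276 -0.3091  0.3166] q [-0.78  0.21  0.11  1.47  0.    2.18] t 8.5
```

Run:
```python
from h import *; import pickle
W=pickle.load(open("wl.pkl","rb")); cv2.imwrite("pics/w3.png",W["color"])
```

```text
(no output)
```

View pics/w3.png

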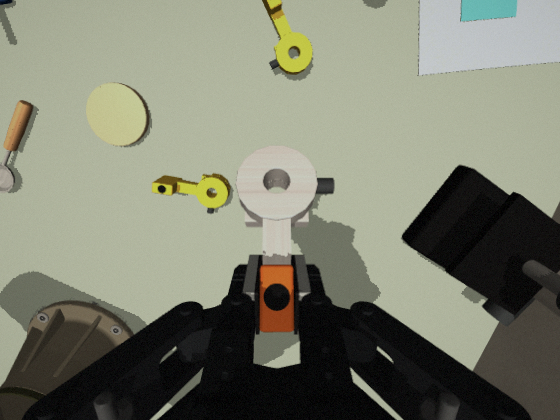

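The boss has drooped: its top ellipse is centred near (277,183) with the bore mouth at about (277,181). I'll compute the bore in the tool frame and the TCP target that puts it on the rod tip.

```bash
python3 - <<'E'
from h import *; from go import tf; import pickle
W=pickle.load(open("wl.pkl","rb")); s,M=tf()
o=M.T@(np.array(W["xyz"])-s["tcp_pos"])
for uv in[(277,181),(277,147),(237,183),(316,183)]:
    d=M.T@ray(W,*uv); c0=np.tan(np.radians(37));c2=-.00525
    t=(c2+c0*o[0]-o[2])/(d[2]-c0*d[0]); p=o+t*d; print(uv,p.round(4))
print(o)
E
python3 go.py .592 .14 .32 196.5
```

```text
(277, 181) [0.0432 0.0014 0.0273]
(277, 147) [0.0615 0.0014 0.0411]
(237, 183) [ 0.0422 -0.0225  0.0265]
(316, 183) [0.0421 0.0246 0.0265]
[ 0.08457879  0.00054818 -0.14528622]
rows [ 243.9 -411.4   -3.6] turn -3.246 | th 10.5 tcp [ 0.4276 -0.3091  0.3166] q [-0.78  0.21  0.11  1.47  0.    2.18] t 8.5
```

```bash
python3 -m handwheel '[[173,-211,-30,-1.18,0],[173,-211,-30,-1.18,0],[173,-211,-30,-1.18,0],[173,-211,-30,-1.18,0],[173,-211,-30,-1.18,0],[173,-211,-30,-1.18,0],[173,-211,-30,-1.18,0],[173,-211,-30,-1.18,0]]'|head -2
python3 go.py .688 .168 .35 196.2
```

```text
clock: 9.3
tcp_pos: [0.5582, -0.0679, 0.3428]
rows [256.8  80.7  -7.4] turn -2.052 | th 78.6 tcp [ 0.5582 -0.0679  0.3428] q [-0.26  0.29  0.29  1.57  0.    1.51] t 9.3
```

```bash
python3 -m handwheel '[[150,80,-8,-1.18,0],[150,80,-8,-1.18,0],[150,80,-8,-1.18,0],[150,80,-8,-1.18,0],[150,80,-8,-1.18,0],[150,80,-8,-1.18,0],[150,80,-8,-1.18,0],[150,80,-8,-1.18,0]]'|head -2
python3 go.py .688 .168 .35 196.2
```

```text
clock: 10.1
tcp_pos: [0.6672, 0.0612, 0.3504]
rows [ 42.3 100.2   0.4] turn -0.874 | th 146.1 tcp [0.6672 0.0612 0.3504] q [-0.03  0.55  0.7   1.72  0.    0.56] t 10.1
```

```bash
python3 -m handwheel '[[42,100,0,-0.87,0],[42,100,0,-0.87,0],[42,100,0,-0.87,0],[42,100,0,-0.87,0],[42,100,0,-0.87,0],[42,100,0,-0.87,0],[42,100,0,-0.87,0],[42,100,0,-0.87,0]]'|head -2
python3 go.py .6026 .1436 .30 196.2
python3 tilt.py
python3 - <<'E'
from h import *; import pickle
W=pickle.load(open("wl.pkl","rb")); cv2.imwrite("pics/w4.png",W["color"])
E
```

```text
clock: 10.9
tcp_pos: [0.6888, 0.1672, 0.3519]
rows [89.2  0.1 52.2] turn -6.297 | th -164.6 tcp [0.6888 0.1672 0.3519] q [ 0.12  0.67  0.91  1.82  0.   -0.14] t 10.9
n 569 x range 0.003 0.058 droop deg 39.3 roll 0.0 z at x=-.068/.068 -0.0562 0.0552
```

View pics/w4.png

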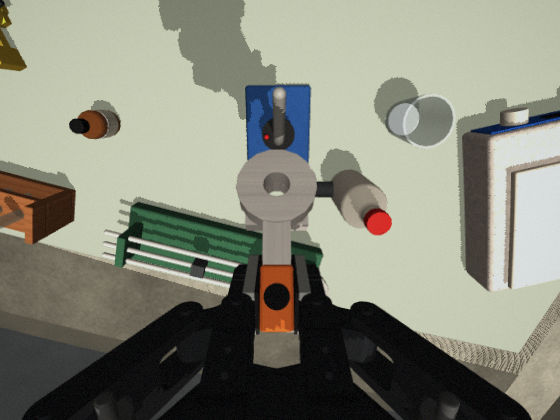

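The rod tip is at (279,93), the red pin at (266,137), and the near edge of the base runs (247,86) to (310,86). The base is square to the image, so the yaw matches. The droop is 39°. Next I compute the tip, pin and corrections.

Run:
```python
from h import *; from go import tf; import pickle
W=pickle.load(open("wl.pkl","rb")); s,M=tf()
tip=onplane(W,279,92.5,.224); print("tip plane",tip,"depth",depth(W,279,94),depth(W,279,96))
a=onplane(W,247,86,.015);b=onplane(W,310,86,.015); d=b-a; print("edge",a,b,np.linalg.norm(d), "yaw",np.degrees(np.arctan2(d[1],d[0]))-90)
m=(a+b)/2; y=np.arctan2(d[1],d[0])-np.pi/2; ax=m+.07*np.array([np.cos(y),np.sin(y),0]); print("axis",ax)
h=cv2.cvtColor(W["color"],cv2.COLOR_BGR2HSV); k=cv2.inRange(h,(0,150,90),(6,255,255))|cv2.inRange(h,(174,150,90),(180,255,255)); k[:, :255]=0;k[:,275:]=0;k[:128]=0;k[147:]=0
p=cv2.findNonZero(k); u=p.reshape(-1,2).mean(0); P=onplane(W,*u,.062); print("pin",u,len(p),P)
for A in(ax[:2],(.641,.155)): print(np.degrees(np.arctan2(*(P[:2]-A)[::-1])),np.hypot(*(P[:2]-A)))
T=pickle.load(open("top.pkl","rb")); 
c0=np.tan(np.radians(39.3));c2=-.0005;o=M.T@(np.array(W["xyz"])-s["tcp_pos"])
for uv in[(276.5,184),(276.5,150)]:
    d=M.T@ray(W,*uv); t=(c2+c0*o[0]-o[2])/(d[2]-c0*d[0]); print(uv,(o+t*d).round(4))
print("tip in tool",(M.T@(tip-s["tcp_pos"])).round(4), M.round(3))
```

```text
tip plane [0.59506341 0.14380237 0.224     ] depth [0.59639107 0.14413287 0.22751687] [0.59785347 0.14456173 0.22552355]
edge [0.5884983  0.09421314 0.015     ] [0.56324926 0.18579446 0.015     ] 0.09499816978340793 yaw 15.413577026464083
axis [0.64335605 0.15860872 0.015     ]
pin [266.05 136.9 ] 20 [0.6493295  0.14150885 0.062     ]
-70.74428844388935 0.01811318517664399
-58.30860011971105 0.01585533476022854
(276.5, 184) [0.0399 0.0001 0.0322]
(276.5, 150) [0.0583 0.0001 0.0472]
tip in tool [0.0963 0.0024 0.1287] [[-0.964 -0.266 -0.003]
 [-0.266  0.964 -0.   ]
 [ 0.003  0.001 -1.   ]]
```

```bash
python3 -m handwheel '[[40,2,0,0,0],[82,2,0,0,0],[82,2,0,0,0],[82,2,20,0,0],[82,2,40,0,0],[82,2,55,0,0],[82,2,55,0,0],[82,2,55,0,0]]' 30
python3 tilt.py
python3 - <<'E'
from h import *; import pickle
W=pickle.load(open("wl.pkl","rb")); S=imaging.read_camera("scene")
a=cv2.resize(W["color"][60:310,150:400],(500,500)); b=cv2.resize(S["color"][180:330,260:350],(300,500),interpolation=cv2.INTER_CUBIC)
cv2.imwrite("pics/w5.png",np.hstack([a,b]))
E
```

```text
clock: 11.75
tcp_pos: [0.6094, 0.1469, 0.2995]
orientation: [-0.0, -0.135, 0.991, 0.0]
wrist_force: [0.2, -0.1, -2.5]
finger_gap: 0.0159
grip_force: 31.0
n 548 x range 0.004 0.058 droop deg 39.5 roll -0.1 z at x=-.068/.068 -0.0568 0.0554
```

View pics/w5.png

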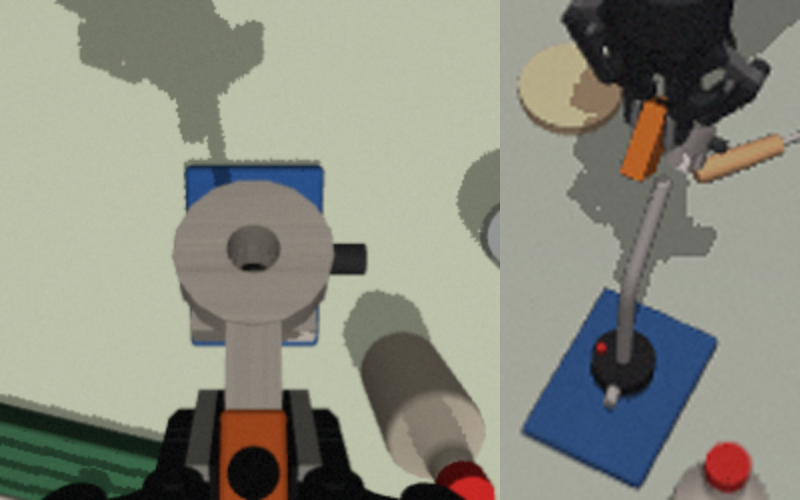

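The wrist crop shows the boss centred over the base. The scene crop shows the rod tip (665,180) just below the boss's underside. I advance along the rod direction with force readings.

```bash
python3 -m handwheel '[[-3,0,5,0,0],[-6,0,10,0,0],[-9,0,14,0,0],[-12,0,18,0,0],[-12,0,18,0,0]]' 22
python3 -m handwheel '[[-3,0,4,0,0],[-6,0,8,0,0],[-6,0,8,0,0]]'
python3 tilt.py
python3 - <<'E'
from h import *; import pickle
W=pickle.load(open("wl.pkl","rb")); S=imaging.read_camera("scene")
a=cv2.resize(W["color"][60:310,150:400],(500,500)); b=cv2.resize(S["color"][180:330,260:350],(300,500),interpolation=cv2.INTER_CUBIC)
cv2.imwrite("pics/w6.png",np.hstack([a,b]))
E
```

```text
clock: 12.35
tcp_pos: [0.6199, 0.1501, 0.2796]
orientation: [-0.002, -0.136, 0.991, 0.0]
wrist_force: [-2.7, -0.3, -3.8]
finger_gap: 0.0154
grip_force: 30.8
clock: 12.65
tcp_pos: [0.6261, 0.1519, 0.2716]
orientation: [-0.002, -0.136, 0.991, 0.0]
wrist_force: [-3.6, 0.0, -7.6]
finger_gap: 0.0157
grip_force: 30.3
n 607 x range 0.003 0.062 droop deg 36.0 roll -0.3 z at x=-.068/.068 -0.0515 0.0474
```

View pics/w6.png

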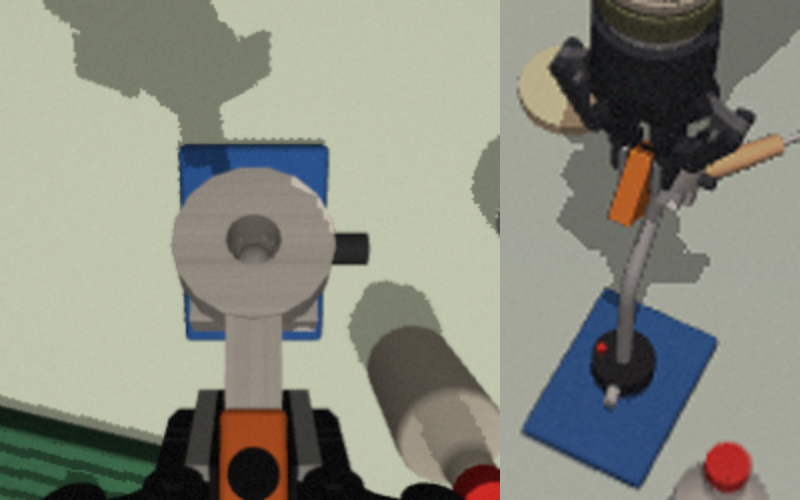

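The tip is inside the bore, at crop (253,252), and the droop has been guided to 36°. Continuing down the lean.

```bash
python3 -m handwheel '[[-3,0,4,0,0],[-6,0,8,0,0],[-9,0,12,0,0],[-11.5,0,16.4,0,0],[-11.5,0,16.4,0,0]]' 22 | egrep 'tcp|force'
python3 tilt.py
python3 -m handwheel '[[-3,0,4,0,0],[-6,0,8,0,0],[-9,0,12,0,0],[-11.5,0,16.4,0,0],[-11.5,0,16.4,0,0]]' | egrep 'tcp|force'
python3 tilt.py; python3 go.py .6 .15 .2 196
```

```text
tcp_pos: [0.6376, 0.1549, 0.2564]
wrist_force: [-4.2, -0.3, -7.9]
grip_force: 30.3
n 618 x range 0.004 0.064 droop deg 34.7 roll 0.1 z at x=-.068/.068 -0.0497 0.0445
tcp_pos: [0.6488, 0.1581, 0.2402]
wrist_force: [-4.3, -1.1, -7.2]
grip_force: 30.3
n 596 x range 0.004 0.064 droop deg 34.5 roll -0.1 z at x=-.068/.068 -0.0492 0.0441
rows [49.1  5.4 40.3] turn -6.29 | th -164.4 tcp [0.6487 0.158  0.2403] q [ 0.12  0.5   0.35  1.42  0.   -0.15] t 13.85
```

```bash
python3 -m handwheel '[[-3,0,5,0,0],[-7,0,10,0,0],[-10.5,0,15.5,0,0],[-14,0,20.5,0,0],[-17.5,0,26,0,0],[-21,0,31,0,0],[-21,0,31,0,0]]' 20 | egrep 'tcp|force'
python3 tilt.py
python3 -m handwheel '[[-2,0,2,0,0],[-4.5,0,4.5,0,0],[-7,0,7,0,0],[-10.5,0,11,0,0],[-10.5,0,11,0,0]]' | egrep 'tcp|force'
python3 tilt.py; python3 go.py .6444 .1568 .2 195.5
```

```text
tcp_pos: [0.6693, 0.1637, 0.2088]
wrist_force: [-3.4, -0.0, -7.1]
grip_force: 30.3
n 573 x range 0.004 0.064 droop deg 33.0 roll -0.1 z at x=-.068/.068 -0.0468 0.0415
tcp_pos: [0.6792, 0.1665, 0.1985]
wrist_force: [-3.9, -0.4, -5.4]
grip_force: 30.1
n 654 x range 0.005 0.072 droop deg 27.1 roll 0.0 z at x=-.068/.068 -0.0392 0.0304
rows [36.1  0.1 -1.4] turn -6.282 | th -164.4 tcp [0.6792 0.1664 0.1986] q [ 0.13  0.58  0.37  1.37  0.   -0.15] t 15.15
```

```bash
python3 -m handwheel '[[-3,0,4,0,0],[-6,0,8,0,0],[-9.3,0,12.4,0,0],[-12,0,17,0,0],[-14.5,0,21.5,0,0],[-17,0,25.7,0,0],[-17,0,25.7,0,0]]' 20 | egrep 'tcp|force'
python3 tilt.py
python3 -m handwheel '[[-2,0,5,0,0],[-4.2,0,9.5,0,0],[-6,0,14,0,0],[-8,0,19,0,0],[-9,0,24,0,0],[-10.3,0,29,0,0],[-10.3,0,29,0,0]]' | egrep 'tcp|force'
python3 tilt.py; python3 go.py .6444 .1568 .2 195.5
```

```text
tcp_pos: [0.6959, 0.1711, 0.173]
wrist_force: [-3.7, -0.6, -3.5]
grip_force: 29.5
n 770 x range 0.01 0.083 droop deg 14.5 roll -0.1 z at x=-.068/.068 -0.0238 0.0113
tcp_pos: [0.7052, 0.1738, 0.1425]
wrist_force: [-4.0, 0.0, -4.1]
grip_force: 29.2
n 883 x range 0.007 0.088 droop deg 5.6 roll -0.1 z at x=-.068/.068 -0.0135 -0.0003
rows [ 63.2   0.  -57.3] turn -6.281 | th -164.4 tcp [0.7051 0.1738 0.1426] q [ 0.13  0.65  0.36  1.29  0.   -0.14] t 16.65
```

Now down the upright to just above the pin.

```bash
python3 -m handwheel '[[0,0,6,0,0],[0,0,12,0,0],[0,0,18,0,0],[0,0,24,0,0],[0,0,30,0,0],[0,0,36,0,0],[0,0,40,0,0],[0,0,40,0,0]]' 20 | egrep 'tcp|force'
python3 tilt.py
python3 -m handwheel '[[0.6,-8.9,0,0.14,0],[2.5,-17.5,0,0.28,0],[5.5,-25.9,0,0.42,0],[9.7,-33.7,0,0.56,0],[14.9,-40.9,0,0.70,0],[21.1,-47.3,0,0.84,0],[28.1,-52.7,0,0.98,0],[35.8,-57.2,0,1.12,0]]' | egrep 'tcp|force'
python3 tilt.py; python3 go.py .6444 .1568 .1 115.5
```

```text
tcp_pos: [0.7055, 0.1737, 0.1026]
wrist_force: [-2.2, 0.4, -3.5]
grip_force: 29.2
n 706 x range 0.007 0.087 droop deg 4.8 roll -0.1 z at x=-.068/.068 -0.0123 -0.0008
tcp_pos: [0.6861, 0.1082, 0.1037]
wrist_force: [-4.2, -0.9, -2.7]
grip_force: 29.4
n 831 x range 0.007 0.09 droop deg 5.2 roll -0.2 z at x=-.068/.068 -0.013 -0.0007
rows [64.1  1.1  3.8] turn 0.266 | th 130.7 tcp [0.6854 0.1075 0.1038] q [ 0.04  0.6   0.18  1.15 -0.    0.9 ] t 18.35
```

```bash
python3 -m handwheel '[[0,1,3,0,0],[0,1,6,0,0],[0,1,9,0,0],[0,1,9,0,0]]' 20 | egrep 'tcp|force'
python3 -m handwheel '[[0,0,2,0,0],[0,0,4,0,0],[0,0,4,0,0]]' 20 | egrep 'tcp|force'
python3 tilt.py
python3 -m handwheel '[[0,0,2,0,0],[0,0,4,0,0],[0,0,4,0,0]]' 20 | egrep 'tcp|force'
python3 tilt.py
```

```text
tcp_pos: [0.6868, 0.1093, 0.0946]
wrist_force: [-5.3, -2.5, -0.6]
grip_force: 29.8
tcp_pos: [0.6868, 0.1093, 0.0908]
wrist_force: [-5.3, -1.9, -0.3]
grip_force: 30.0
n 839 x range 0.007 0.09 droop deg 4.9 roll -0.4 z at x=-.068/.068 -0.0127 -0.001
tcp_pos: [0.6875, 0.1093, 0.0878]
wrist_force: [-4.6, -2.3, 3.5]
grip_force: 31.4
n 841 x range 0.006 0.091 droop deg 4.3 roll -0.2 z at x=-.068/.068 -0.012 -0.0019
```

Contact with the pin at +3.5 N. Now a light-press sweep towards the pin, which the camera puts at about −65°.

```bash
python3 -m handwheel '[[0.3,-4,1,0.05,0],[0.6,-7,1,0.10,0],[0.6,-7,1,0.10,0]]' 20 | egrep 'tcp|wrist'
python3 -m handwheel '[[0.1,-3,0,0.05,0],[0.3,-5,0,0.08,0],[0.3,-5,0,0.08,0]]' 20 | egrep 'tcp|wrist'
python3 -m handwheel '[[0.1,-3,0,0.05,0],[0.3,-5,0,0.08,0],[0.3,-5,0,0.08,0]]' 20 | egrep 'tcp|wrist'
python3 tilt.py;python3 go.py .6444 .1568 .1 115
```

```text
tcp_pos: [0.6821, 0.1048, 0.0871]
wrist_force: [-4.2, -3.0, 2.4]
tcp_pos: [0.6777, 0.102, 0.0863]
wrist_force: [-2.9, -3.6, -0.6]
tcp_pos: [0.6734, 0.0993, 0.0861]
wrist_force: [-3.1, -4.6, -1.1]
n 855 x range 0.007 0.09 droop deg 4.5 roll -0.0 z at x=-.068/.068 -0.0124 -0.0017
rows [ 64.4  -0.2 -14.1] turn 0.029 | th 116.7 tcp [0.6735 0.0993 0.0861] q [ 0.03  0.59  0.11  1.09 -0.    1.14] t 20.4
```

The force fell off at about −59° to −63°, so the notch is probably over the pin. I press down gently.

```bash
python3 -m handwheel '[[0,0,1.5,0,0],[0,0,3,0,0],[0,0,3,0,0]]' 20 | egrep 'tcp|wrist'
python3 tilt.py
python3 -m handwheel '[[0,0,1.5,0,0],[0,0,3,0,0],[0,0,3,0,0]]' 20 | egrep 'tcp|wrist'
python3 tilt.py
```

```text
tcp_pos: [0.6735, 0.0993, 0.0832]
wrist_force: [-4.0, -5.0, -0.3]
n 859 x range 0.007 0.091 droop deg 4.3 roll -0.1 z at x=-.068/.068 -0.0122 -0.0019
tcp_pos: [0.674, 0.099, 0.0813]
wrist_force: [-3.8, -6.0, 4.1]
n 871 x range 0.007 0.091 droop deg 3.1 roll -0.0 z at x=-.068/.068 -0.0109 -0.0034
```

It is in: the underside is about 57 mm up, with the far edge on the collar. Now I level it by lowering the block side.

```bash
python3 -m handwheel '[[0,-0.5,1.5,0,0],[0,-1,3,0,0],[0,-1,3,0,0]]' 20 | egrep 'tcp|wrist'
python3 tilt.py
python3 -m handwheel '[[0,0,1,0,0],[0,0,1.5,0,0],[0,0,1.5,0,0]]' 20 | egrep 'tcp|wrist'
python3 tilt.py
```

```text
tcp_pos: [0.674, 0.0984, 0.0786]
wrist_force: [-2.3, -7.8, 5.1]
n 884 x range 0.007 0.091 droop deg 1.4 roll 0.0 z at x=-.068/.068 -0.0089 -0.0055
tcp_pos: [0.6741, 0.0982, 0.0775]
wrist_force: [-3.4, -7.0, 6.0]
n 893 x range 0.007 0.092 droop deg 0.6 roll -0.1 z at x=-.068/.068 -0.008 -0.0065
```

```bash
python3 -m handwheel '[[0,0,0.8,0,0],[0,0,0.8,0,0.186],[0,0,0.8,0,0.187],[0,0,0.8,0,0.188]]' 20 | egrep 'tcp|force'
python3 tilt.py
python3 -m handwheel '[[0,0,0,0,0.2],[0,0,0,0,0.25],[0,0,0,0,0.35],[0,0,0,0,0.4],[0,0,0,0,0.4]]' 20 | egrep 'tcp|force|gap'
python3 tilt.py
python3 -m handwheel '[[0,0,-10,0,0.4],[0,0,-30,0,0.4],[0,0,-60,0,0.4],[0,0,-100,0,0.4],[0,0,-120,0,0.4],[0,0,-120,0,0.4]]' | egrep 'tcp|force|gap'
python3 - <<'E'
from h import *; import pickle
W=imaging.read_camera("wrist"); pickle.dump(W,open("wl.pkl","wb"));S=imaging.read_camera("scene")
b=cv2.resize(S["color"][220:330,255:345],(400,490),interpolation=cv2.INTER_CUBIC)
a=cv2.resize(W["color"][90:300,190:360],(397,490)); cv2.imwrite("pics/w7.png",np.hstack([a,b]))
E
sed 's/.12<p\[2\]<.12/.12<p[2]<.17/;s/abs(p\[0\])<.11/abs(p[0]-.066)<.026/;s/s\["tcp_pos"\]\[2\]\*1/s["tcp_pos"][2]-.06/' tilt.py > tilt2.py; python3 tilt2.py
```

```text
tcp_pos: [0.6744, 0.0985, 0.0762]
wrist_force: [-1.9, -5.6, 2.1]
grip_force: 9.0
n 907 x range 0.007 0.092 droop deg -0.2 roll -0.1 z at x=-.068/.068 -0.007 -0.0076
tcp_pos: [0.6721, 0.1004, 0.0745]
wrist_force: [-0.6, 0.5, -0.7]
finger_gap: 0.0343
grip_force: 0.0
n 869 x range 0.01 0.088 droop deg -1.1 roll -0.1 z at x=-.068/.068 -0.006 -0.0086
tcp_pos: [0.6742, 0.1002, 0.1999]
wrist_force: [0.6, -0.2, -0.1]
finger_gap: 0.0344
grip_force: 0.0
n 216 x range 0.04 0.087 droop deg -0.2 roll -0.2 z at x=-.068/.068 0.1111 0.1107
```

View pics/w7.png

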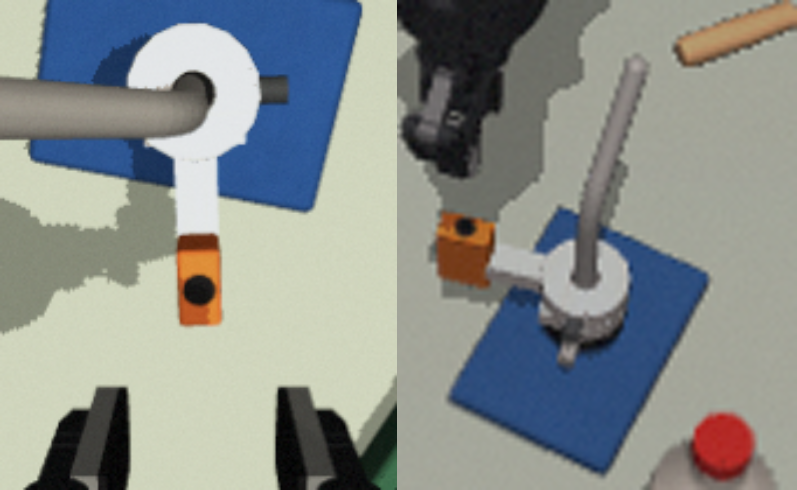

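The holder is on the collar with its arm over the notch and pin side, level within 0.2°, and the robot is clear. One absolute height check before handing in.

```bash
python3 tilt2.py
python3 - <<'E'
from h import *; import pickle
s=sensors.get_state(); print(s["tcp_pos"],s["clock"])
W=imaging.read_camera("wrist")
pt=[(190+x*170/397,90+y*210/490) for x,y in[(160,60),(235,70),(230,130),(170,140),(198,200),(215,310)]]
for p in pt: print(np.round(p), depth(W,*p).round(4))
E
```

```text
n 217 x range 0.041 0.087 droop deg -0.0 roll 0.3 z at x=-.068/.068 0.1099 0.1099
[0.67112384 0.10004838 0.19314252] 23.6
[259. 116.] [0.6234 0.163  0.0827]
[291. 120.] [0.6484 0.1717 0.0833]
[288. 146.] [0.6563 0.1524 0.0834]
[263. 150.] [0.637  0.152  0.1718]
[275. 176.] [0.6576 0.1239 0.0816]
[282. 223.] [0.6786 0.0957 0.106 ]
```

The boss top is at 83 mm, which is 55 + 28, so it is flush on the collar.

```bash
python3 -c "
from workcell import workorder; print(workorder.hand_in())"
```

```text
the job is handed in; nothing more can be done
None
```

The holder is threaded on, right way up, and sits flush and level on the stop collar, with its notch over the red pin; I let go and handed the job in at about 24 s of the 61 s allowed.

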